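Fish a dropped sample tin from under the changer guard and put it back in the queue

TASK

A blue-lidded sample tin has fallen under the fixed clear guard of the sample changer. Draw it well clear onto the open bench with the hooked rod, keeping your fingers off it until it is clear of the guard, and lay the rod back flat in its steel tray. Set the tin down lid up, not dropped, in the upper end of the sloped lane where the other blue-lidded tin waits, so that it slides down and comes to rest against that one; keep it upright throughout, do not bang the guard, and leave the bottle, the grey case and the waiting tins where they are.

Things in the scene. Friction and masses are not known exactly. Their poses are not given: they have to be found in the camera images.
- guard: Fixed clear acrylic guard, aluminium frame, 380 wide (x), 400 deep, 240 high; roof and the other sides closed. Origin: bench level, middle of its open side; +y points out of that side onto the bench (about world +y), z up. Posts 20 square at the corners; the changer's housing begins 220 behind the opening.
- guard_edge (a point): Middle of the yellow-edged lower rim of the panel over the guard's opening, 80 above the bench and 10 behind the guard's origin. The opening beneath it is 340 wide and 80 high.
- tin: The dropped tin: aluminium can with a blue lid, 56 diameter, 40 high, about 85 to 170 g, standing lid up on the bench under the guard, its centre 60 to 115 behind the opening and within 50 of its middle. Origin at its centre, half-way up; z towards the lid.
- rod: Hooked rod, 140 g, lying flat. Yellow handle 20 wide (y), 26 high (z), from 75 behind the origin to 40 ahead of it; orange round shank 7 thick on the handle's axis. Origin on the axis, near the centre of mass: grip here. +x points to the hook, z up; the axis lies 13 above the tray floor.
- rod_hook (a point): Middle of the rod's cross bar. At x = 265 of the rod the shank turns square into this bar, 76 long, running to the rod's -y side; its end is bent back 16 towards the handle. 69 clear between shank and bent end, all at the height of the axis. This point is at rod x = 265, y = -38.
- tray: Fixed steel tray, 390 long (x), 165 wide (y), rim 12 high, walls and floor 2.5 thick. Origin at the centre of its underside on the bench; +x is the way the hook points as the rod lies in it (about world -y). The rod starts with its origin about 97 to -x and 18 to +y of this, roughly parallel.
- deck: Fixed two-lane sloped floor of the queue rack, 260 long (x), 144 wide (y). Origin: middle of its upper face, 82 above the bench. x runs downhill (about world +x, 20 degrees down), z square to the floor. Rails 4 thick, 10 high at y = -68, 0, +68: lanes 64 wide, centred at y = -34 and +34. Open upper end at x = -130, stop at +126. The floor is slick: a tin set on it slides down.
- wait_blue: Waiting tin with a blue lid, same size as the dropped one, at the bottom of one of the two lanes against the end stop. Origin at its centre. Which lane it is in varies.
- wait_orange: Waiting tin with an orange lid, same size, at the bottom of the other lane. Origin at its centre. Leave alone.
- bottle: White plastic sample bottle with a green cap, 60 diameter, 130 high, standing on the bench. Origin at the centre of its foot. Leave alone.
- case: Small grey check-source case, 75 x 55 x 26 high, lying on the bench. Origin at the centre of its underside. Leave alone.
There are look-alikes about, which are no part of the job. Leave any turquoise or yellow look-alike of the wait_blue alone.

How it is judged (in metres and radians):
On the way, in this order (a step that is already met when the one before it is completed fails the run):
1. the tin stands on the open bench, drawn clear of the guard (its centre more than 45 mm out from the opening) (y of tin in the frame of guard above 0.045 m and height (world z) of tin below 0.03 m), for 0.2 s.
2. the tin is set on the floor of a lane in its upper end (x of tin in the frame of deck between -0.15 and -0.02 m and z of tin in the frame of deck between 0.01 and 0.045 m and y of tin in the frame of deck between -0.05 and 0.05 m and contact force between tin and deck above 0.05 N).
At the end, for the whole second after the job is handed in: Dropped tin at rest, lid up and flat on the lane floor (0.15 rad), uphill against the waiting blue-lidded tin (centres under 63 mm apart); rod flat and still in its tray, handle and hook inside; waiting tins within 20 mm, bottle and case within 30 mm of their start (distance between tin and wait_blue below 0.063 m and x of tin in the frame of deck below 0.06 m and y of tin in the frame of deck between -0.05 and 0.05 m and z of tin in the frame of deck between 0.013 and 0.027 m and angle between the z axis of tin and the z axis of deck, either way round below 0.15 rad and angle between tin's own z axis and vertical below 0.6 rad and linear speed of each of tin, rod below 0.02 m/s and z of each of rod, rod_hook in the frame of tray below 0.024 m and x of rod in the frame of tray between -0.13 and 0.13 m and x of rod_hook in the frame of tray between -0.195 and 0.195 m and y of rod in the frame of tray between -0.0825 and 0.0825 m and y of rod_hook in the frame of tray between -0.0825 and 0.0825 m and distance of each of wait_blue, wait_orange from where it was at the start of the episode below 0.02 m and distance of each of bottle, case from where it was at the start of the episode below 0.03 m); the robot touches nothing.
It fails at once if the fingers or arm touch the tin before it is clear of the guard's opening (y of tin in the frame of guard between -0.4 and 0.028 m and height (world z) of tin below 0.03 m and contact force between any of the fingers, the arm and tin above 0.2 N).
It fails at once if the guard is banged with more than 15 N, by the robot or the rod (contact force between any of the arm, the fingers, rod and guard above 15 N).
It fails at once if the tin is tipped more than 0.8 rad from upright (angle between tin's own z axis and vertical above 0.8 rad).
It fails at once if the tin is let go more than 25 mm above its seat on the lane floor (z of tin in the frame of deck above 0.047 m and contact force between the fingers and tin below 0.02 N and height (world z) of tin above 0.06 m).
It fails at once if the bottle or the case is moved 30 mm or the bottle knocked over, or a waiting tin is moved 20 mm (distance of any of bottle, case from where it was at the start of the episode above 0.03 m or angle between bottle's own z axis and vertical above 0.4 rad or distance of any of wait_blue, wait_orange from where it was at the start of the episode above 0.02 m).
It also fails if it takes over 64 s, if anything falls off the work surface, if the arm or the gripper's body presses on something with over 40 N, if the wrist force passes 120 N, or if a joint passes its speed limit or range.

ROBOT

A 6-joint arm with a two-finger parallel gripper is mounted at the origin on the work surface. World frame = base frame: x ahead of the robot, y to its left, z up, the work surface at z = 0. Lengths are in mm, angles in rad, forces in N, time in s.
With the tool pointing down it reaches from about 275 to 725 mm from the base axis. Payload 15.9 kg.
Tool frame: the origin (TCP) lies on the centre line of the jaws, within the pads' length; the fingertips stand 22 mm ahead of it and the grasp point (between the pads) lies 3 mm ahead of it (tips_ahead is the distance from the TCP to the fingertips, in mm); z points along the fingers, y is the line along which they close (so a half turn about z gives the same grasp; the last joint's range is limited). The gripper opens to 85 mm and grips with 20 to 120 N. Pads are 22 mm wide; open, the fingers measure 114 mm over their backs; the gripper's body (76 mm by 85 mm) begins 54 mm behind the grasp point. The pads swing forward as they close: fully open they stand 13 mm farther back than shut.
Start: joints at [1.246, 0.213, -0.034, 1.323, 0, 1.571], TCP at [159.553, 473.844, 228.906] pointing down, gripper open.
Joint ranges: [-2.98, 2.98], [-0.74, 1.72], [-1.14, 1.35], [-2.1, 2.04], [-1.57, 1.44], [-3.14, 3.14]. Speed limits (rad/s): [1.89, 1.89, 2.39, 2.57, 3.14, 3.14].

INTERFACE

Orientations are given as [roll, pitch, yaw] about the fixed x, y, z axes, in that order (R = Rz(yaw) Ry(pitch) Rx(roll)).
In Python, from workcell import * gives the robot as it stands.
- The arm moves only by the tool carry_out, never from a script. Its argument "moves" is a list of rows, each a list of 5 numbers: the opening, from 0 (shut) to 1 (fully open), then the shift along the tool's x, y, z in units of 40 mm (1.0 is 40 mm), then the turn about the tool's z in units of 6 degrees (1.0 is 6 degrees). A call has exactly 5 rows; each row shifts and turns the commanded pose from where the row before left it, along the tool's axes as they then stand; what a row does not reach is not made up. A row lasts 1/10 s, in which the tool goes at most 50 mm and 8.59 degrees, less where a joint would pass 70% of its speed; a pose out of reach is approached as far as the arm can. A call is refused whole if a number of a shift passes 1 or a number of a turn 1, either way. A call with a gripper value outside its range is refused whole. The fingers move at their own pace and stop on an object; "newtons" is the grip in N (left out, the last holds). Time passes only in rows, so rows that do not move let the fingers close, or fill a call up. It gives the time, the measured TCP pose, the force, the opening and the grip force at its end, in the units of the state.
- read_state(): the state, without advancing time (a new reading comes with each control period).
- snapshot(name): name is "scene" or "top" or "wrist"; returns the picture (480x640x3 uint8, red, green, blue); there is no depth.
- camera_info(name): a dict with "fovy" (degrees; the focal length in pixels is half the picture's height over the tangent of half this angle, whatever the lens; pixels are square), "cx", "cy" (the principal point, pixels), "world_to_cam" (4x4, takes a point from world to camera coordinates); the wrist camera has in their place "tool_from_camera" (4x4, takes a point from camera to tool coordinates, whose origin is the TCP and whose axes are the flange's). Camera axes: x right, y up, looking along -z (the intrinsics and any distortion apply to the point x, -y, -z); pixel columns grow to the right and rows downward; lengths in mm; the calibration is good to about 2 mm. The wrist camera is an equidistant fisheye: a pixel r from the principal point sees the ray r / f radians off the axis. A picture is of the moment at which its call begins: read the wrist's pose just before it. camera_info takes no time and is no camera call.
- finish_job(): hands the job in; it is judged then, once.
The state is a dict: "clock": time; "qpos": joint angles; "qd": joint speeds; "effort": joint torques, N m; "eef_pos": TCP position; "tool_rot": TCP orientation; "contact_force": force on the tool from outside, world axes, zero at the start; "torque": the same for the moment, N m; "opening": finger opening in mm; "finger_force": force on a finger pad.
Only numpy, scipy, OpenCV 4.12 (cv2) and the standard library are available. Lean on these libraries where they do the work, as an engineer would, in place of code of your own. Each camera call takes 0.05 s, during which the arm holds its last target. There are 200 camera calls.

## Working session

There is one attempt and no reset: what is moved stays moved. The work goes in short steps, Python scripts to look and compute and a tool call to move; the robot and the scene stay as the last step left them, time stands still between calls to the robot, and variables do not carry over. Pictures are saved under pics/ and viewed, at most 10 in all, crops included, and the job is handed in when it is done.

Besides the shell and the picture viewer there is one more tool, called as name([rows], argument=value, ...), one row to a line, values as JSON. carry_out: Moves the arm, as the interface text tells. Its arguments: {"type":"object","properties":{"moves":{"type":"array","items":{"type":"array","items":{"type":"number"}}},"newtons":{"type":"number"}},"required":["moves"]}

```bash
mkdir -p pics; ls
python3 - <<'E'
from workcell import *
import cv2
for n in("scene","top"):
    cv2.imwrite(f"pics/{n}0.png",snapshot(n)[:,:,::-1]); c=camera_info(n); print(n,c)
print(camera_info("wrist")); s=read_state(); print(s)
E
```

```text
pics
scene {'fovy': 51.16329743392747, 'cx': 321.73160837445255, 'cy': 241.16306854121052, 'world_to_cam': array([[-7.50780488e-01,  6.60469208e-01, -1.04443570e-02,
         4.38269854e+02],
       [-4.47873386e-01, -4.97365391e-01,  7.42991991e-01,
         2.17507662e+02],
       [ 4.85528670e-01,  5.62501639e-01,  6.69218811e-01,
        -1.44279161e+03],
       [ 0.00000000e+00,  0.00000000e+00,  0.00000000e+00,
         1.00000000e+00]])}
top {'fovy': 56.07570317455633, 'cx': 307.00533637825026, 'cy': 232.59436216893988, 'world_to_cam': array([[ 2.22894529e-02, -9.99526822e-01, -2.11969904e-02,
         2.83375023e+01],
       [ 9.88491999e-01,  1.88603541e-02,  1.50092818e-01,
        -5.98620536e+02],
       [-1.49622015e-01, -2.42985422e-02,  9.88444654e-01,
        -9.97271370e+02],
       [ 0.00000000e+00,  0.00000000e+00,  0.00000000e+00,
         1.00000000e+00]])}
{'fovy': 65.70646984690485, 'cx': 317.6603030377713, 'cy': 237.86502098331388, 'tool_from_camera': array([[ 7.56576723e-04,  9.65335541e-01,  2.61010959e-01,
         6.66638971e+01],
       [ 9.99999514e-01, 
[... 208 characters left out ...]
     1.00000000e+00]])}
{'clock': 0.1, 'qpos': array([ 1.24601847e+00,  2.13330758e-01, -3.49731201e-02,  1.32348473e+00,
       -2.05741037e-05,  1.57081908e+00]), 'qd': array([ 0.00054453, -0.00263611,  0.00026639,  0.00010458,  0.00084132,
       -0.000843  ]), 'effort': array([-2.24695730e-03, -6.87238526e+01,  4.87810850e+01,  1.19540293e-02,
       -2.43505447e-04, -2.14970407e-05]), 'eef_pos': array([159.46129376, 473.57942978, 228.46296268]), 'tool_rot': array([-3.14060038e+00,  2.05966749e-05,  2.81679206e+00]), 'contact_force': array([-1.46469968, -0.26406111, -0.72241138]), 'torque': array([-0.01488134,  0.03902301, -0.07927012]), 'finger_force': 0.0, 'opening': 85.54225528945011}
```

View pics/scene0.png

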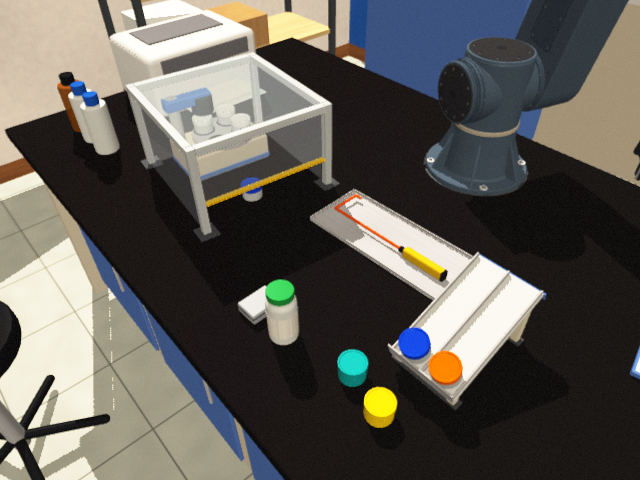

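View pics/top0.png

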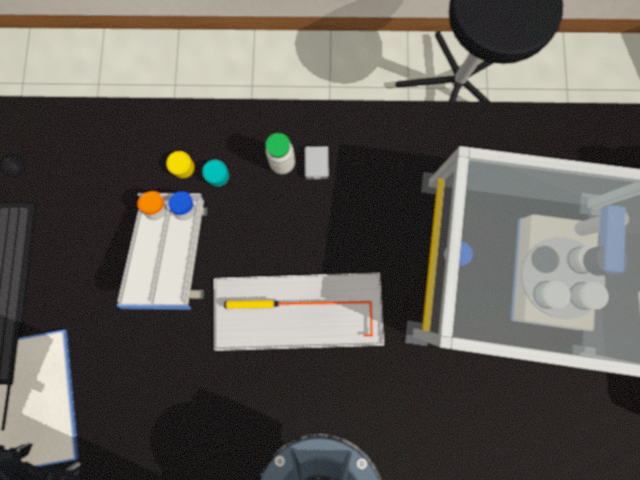

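Top view: the dropped tin is at (459,253) under the guard. The yellow edge runs from (440,180) to (428,330). The rod runs from (228,304) to (370,302), with its bar down to (371,335). The tray is (214..383, 273..350), the waiting blue tin is at (181,203) and the orange at (150,203).

Could be taken for the dropped tin: waiting blue tin (181,203), turquoise tin (215,172), yellow tin (180,164), the changer's blue block (612,238) and the blue bottle caps (scene 92,98). I choose (459,253), the only blue lid on the bench under the guard.

```bash
cat > h.py <<'E'
import numpy as np, cv2
from workcell import *
from scipy.spatial.transform import Rotation as R
def ray(n,u,v,st=None):
    c=camera_info(n); f=240/np.tan(np.radians(c["fovy"]/2))
    x,y=u-c["cx"],v-c["cy"]
    if n!="wrist":
        d=np.array([x/f,-y/f,-1]); M=np.linalg.inv(c["world_to_cam"])
    else:
        r=np.hypot(x,y)+1e-9; t=r/f; d=np.array([np.sin(t)*x/r,-np.sin(t)*y/r,-np.cos(t)])
        T=np.eye(4); T[:3,:3]=R.from_euler("xyz",st["tool_rot"]).as_matrix(); T[:3,3]=st["eef_pos"]
        M=T@c["tool_from_camera"]
    return M[:3,3],M[:3,:3]@d
def at(n,u,v,z,st=None):
    o,d=ray(n,u,v,st); return np.round(o+d*(z-o[2])/d[2],1)
def proj(n,p):
    c=camera_info(n); f=240/np.tan(np.radians(c["fovy"]/2)); q=c["world_to_cam"]@np.r_[p,1]
    return c["cx"]-f*q[0]/q[2], c["cy"]+f*q[1]/q[2]
E
python3 - <<'E'
from h import *
a=cv2.imread("pics/top0.png"); b=cv2.imread("pics/scene0.png")
c1=cv2.resize(a[170:340,205:485],(784,476),interpolation=cv2.INTER_CUBIC)  # 2.8x
cv2.imwrite("pics/c1.png",c1)
b2=cv2.resize(b[150:330,190:460],(780,520),interpolation=cv2.INTER_CUBIC)
cv2.imwrite("pics/c2.png",b2)
hsv=cv2.cvtColor(a,cv2.COLOR_BGR2HSV)
def cen(n,img,box,lo,hi):
    x0,y0,x1,y1=box; h=cv2.cvtColor(img,cv2.COLOR_BGR2HSV)[y0:y1,x0:x1]
    m=cv2.inRange(h,lo,hi); ys,xs=np.nonzero(m); return xs.mean()+x0,ys.mean()+y0,len(xs),xs.min()+x0,xs.max()+x0,ys.min()+y0,ys.max()+y0
B=((105,120,60),(130,255,255)); Y=((22,120,80),(35,255,255)); O=((3,120,100),(18,255,255))
for nm,n,img,box,col,z in [("tin","top",a,(445,235,480,270),((105,60,40),(130,255,255)),40),("tinS","scene",b,(235,172,270,190),B,40),("handle","top",a,(215,290,280,315),Y,20),("hook","top",a,(366,295,380,345),O,16),("shank","top",a,(285,295,360,310),O,16),("edge","top",a,(420,170,450,340),Y,80),("wb","top",a,(165,190,198,216),B,105),("edgeS","scene",b,(200,150,335,210),Y,80)]:
    c=cen(n,img,box,*col); print(nm,np.round(c,1),at(n,c[0],c[1],z))
for nm,p in dict(e1=(440.5,182),e2=(428,330)).items(): print(nm,at("top",*p,80))
for p in [(205,202),(325,161)]: print("edgeS",at("scene",*p,80))
for p in [(214,278),(379,273),(383,345),(216,350)]: print("tray",at("top",*p,12))
for p in [(138,194),(203,195),(119,305),(189,307)]:
    print("deck",p,at("top",*p,47 if p[1]<250 else 136))
for p in [(545,295),(476,255),(391,347),(455,400)]: print("deckS",at("scene",*p,136 if p[1]<300 else 47))
print("bottle",at("top",278,145,130),"case",at("top",317,162,20))
E
```

```text
tin [465.4 253.6 249.  460.  472.  241.  265. ] [ 557.  -323.5   40. ]
tinS [249.9 181.9 113.  240.  261.  177.  189. ] [ 555.8 -318.6   40. ]
handle [249.9 303.8 361.  226.  274.  300.  308. ] [432.  170.2  20. ]
hook [370.1 317.4  86.  366.  372.  301.  335. ] [ 407.3 -108.5   16. ]
shank [322.8 302.3 174.  285.  359.  301.  304. ] [439.3   1.2  16. ]
edge [ 433.   255.5 1232.   422.   444.   178.   330. ] [ 546.8 -239.3   80. ]
wb [180.3 202.2 465.  169.  192.  190.  214. ] [651.7 321.7 105. ]
edgeS [263.4 181.2 598.  206.  324.  157.  205. ] [ 558.8 -248.6   80. ]
e1 [ 714.1 -259.3   80. ]
e2 [ 385.6 -225.4   80. ]
edgeS [ 713.3 -273.4   80. ]
edgeS [ 383.2 -213.7   80. ]
tray [490.3 258.9  12. ]
tray [ 510.2 -129.7   12. ]
tray [ 345.6 -138.6   12. ]
tray [325.  245.5  12. ]
deck (138, 194) [682.2 441.6  47. ]
deck (203, 195) [682.4 287.3  47. ]
deck (119, 305) [424.6 425.9 136. ]
deck (189, 307) [423.8 279.4 136. ]
deckS [438.3 438.5 136. ]
deckS [443.5 294.9 136. ]
deckS [671.7 293.3  47. ]
deckS [671.1 437.8  47. ]
bottle [778.  106.6 130. ] case [775.5  20.9  20. ]
```

View pics/c1.png

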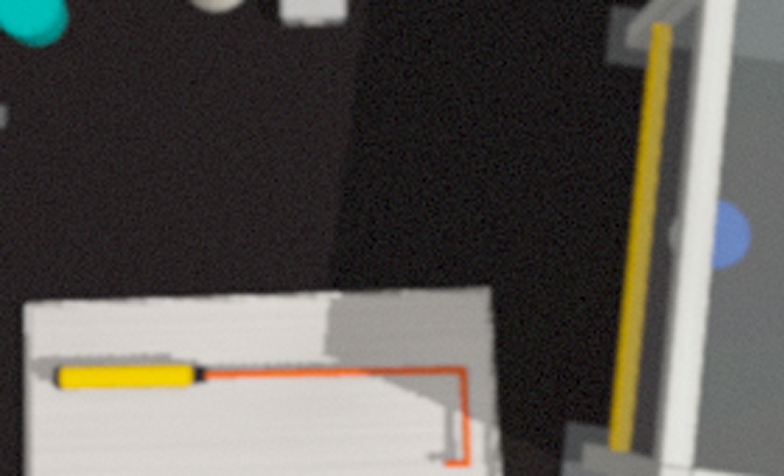

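View pics/c2.png

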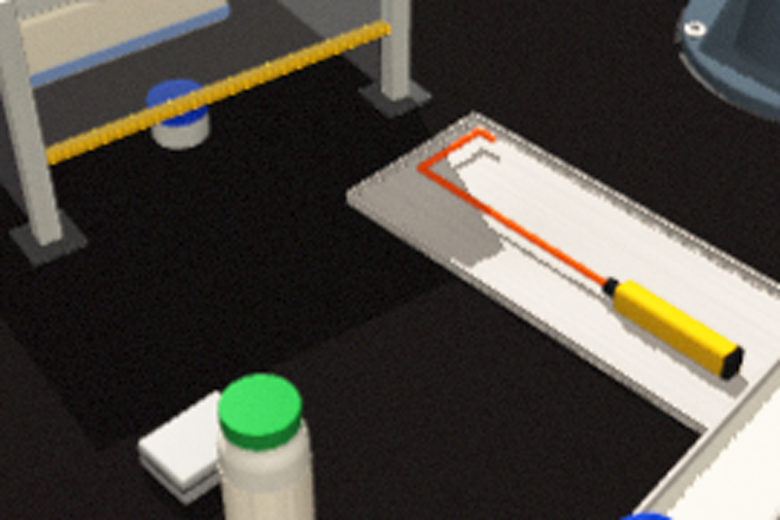

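The crops confirm the choice: a blue-lidded aluminium can on the bench behind the yellow edge, standing at scene (251,185). The rod's hook bar runs toward world -x. Next I get the refined numbers and a move planner.

```bash
cat >> h.py <<'E'
def plan(x,y,z,yaw,op,rows=None,pose=None):
    """rows (mm/40, 6deg) from the present pose to the target"""
    s=read_state(); p=s["eef_pos"].copy() if pose is None else np.array(pose[:3],float); w=s["tool_rot"][2] if pose is None else pose[3]
    dw=(yaw-w+np.pi)%(2*np.pi)-np.pi; d=np.array([x,y,z])-p
    n=rows or int(max(np.ceil(np.linalg.norm(d)/38),np.ceil(abs(dw)/np.radians(6)),1))
    out=[]; tp=p.copy(); tw=w
    for i in range(n):
        goal=p+d*(i+1)/n; e=goal-tp; c,q=np.cos(tw),np.sin(tw)
        v=np.round(np.array([c*e[0]+q*e[1], q*e[0]-c*e[1], -e[2]])/40,2)
        t=np.round(-(w+dw*(i+1)/n-tw)/np.radians(6),2)
        out.append([op,*v.tolist(),float(t)])
        a=v*40; tp=tp+np.array([c*a[0]+q*a[1], q*a[0]-c*a[1], -a[2]]); tw-=t*np.radians(6)
    for i in range(0,n,5): print(str(out[i:i+5]).replace(" ",""))
    return [*tp,tw]
E
python3 - <<'E'
from h import *
a=cv2.imread("pics/top0.png")
print("tin",at("top",459.5,254,40),at("scene",251.6,185.3,40))
h=cv2.cvtColor(a,cv2.COLOR_BGR2HSV)
m=cv2.inRange(h,(22,120,80),(35,255,255)); m[:, :420]=0;m[:,450:]=0;m[:170]=0;m[340:]=0
ys,xs=np.nonzero(m); k=np.polyfit(ys,xs,1); print("edge line",[at("top",np.polyval(k,v),v,83) for v in(180,328)])
b=cv2.cvtColor(cv2.imread("pics/scene0.png"),cv2.COLOR_BGR2HSV)
m=cv2.inRange(b,(22,120,80),(35,255,255)); m[:150]=0;m[210:]=0;m[:,:200]=0;m[:,335:]=0
ys,xs=np.nonzero(m); k=np.polyfit(xs,ys,1); print("edge lineS",[at("scene",u,np.polyval(k,u),83) for u in(206,324)])
for nm,p in dict(blue=(180.3,202.2),orange=(150.5,203)).items(): print(nm,at("top",*p,87))
for nm,p in dict(blue=(414.5,343),orange=(446,367)).items(): print(nm,at("scene",*p,87))
q=plan(433,152.5,225,1.614,0.6); print(); plan(433,152.5,115,1.614,.6,3,q)
E
```

```text
tin [ 555.8 -309.9   40. ] [ 561.5 -302.9   40. ]
edge line [array([ 717.9, -259. ,   83. ]), array([ 389.8, -219.9,   83. ])]
edge lineS [array([ 716. , -263.5,   83. ]), array([ 378.4, -223.1,   83. ])]
blue [655.5 327.3  87. ]
orange [652.5 394.9  87. ]
blue [658.8 332.5  87. ]
orange [656.9 400.   87. ]
[[0.6,-0.75,-0.45,0.01,0.96],[0.6,-0.8,-0.38,0.0,0.95],[0.6,-0.83,-0.29,0.01,0.96],[0.6,-0.85,-0.21,0.01,0.96],[0.6,-0.87,-0.12,0.01,0.96]]
[[0.6,-0.88,-0.03,0.0,0.95],[0.6,-0.88,0.05,0.01,0.96],[0.6,-0.86,0.14,0.01,0.96],[0.6,-0.85,0.23,0.0,0.95],[0.6,-0.82,0.31,0.01,0.96]]
[[0.6,-0.79,0.39,0.01,0.96],[0.6,-0.75,0.47,0.01,0.96]]

[[0.6,0.0,-0.0,0.92,-0.0],[0.6,0.0,-0.0,0.91,-0.0],[0.6,0.0,-0.0,0.92,-0.0]]
```

carry_out([
  [0.6,-0.75,-0.45,0.01,0.96],
  [0.6,-0.8,-0.38,0.0,0.95],
  [0.6,-0.83,-0.29,0.01,0.96],
  [0.6,-0.85,-0.21,0.01,0.96],
  [0.6,-0.87,-0.12,0.01,0.96],
])

```text
clock: 0.6
eef_pos: [274.1, 338.8, 227.1]
tool_rot: [-3.141, 0.0, 2.311]
contact_force: [1.6, 0.7, -0.3]
opening: 51.3
finger_force: 0.0
```

carry_out([
  [0.6,-0.88,-0.03,0.0,0.95],
  [0.6,-0.88,0.05,0.01,0.96],
  [0.6,-0.86,0.14,0.01,0.96],
  [0.6,-0.85,0.23,0.0,0.95],
  [0.6,-0.82,0.31,0.01,0.96],
])

```text
clock: 1.1
eef_pos: [388.1, 205.2, 226.0]
tool_rot: [-3.141, 0.0, 1.811]
contact_force: [1.2, 1.3, 0.0]
opening: 51.1
finger_force: 0.0
```

carry_out([
  [0.6,-0.79,0.39,0.01,0.96],
  [0.6,-0.75,0.47,0.01,0.96],
  [0.6,0,0,0.9,0],
  [0.6,0,0,0.6,0],
  [0.6,0,0,0,0],
])

```text
clock: 1.6
eef_pos: [431.4, 151.6, 162.6]
tool_rot: [-3.137, 0.002, 1.613]
contact_force: [-0.5, 0.6, 0.5]
opening: 51.6
finger_force: 0.0
```

Run:
```python
from h import *
s=read_state(); im=snapshot("wrist")[:,:,::-1]; cv2.imwrite("pics/w1.png",im); print(s["eef_pos"],s["tool_rot"],s["qpos"])
h=cv2.cvtColor(np.ascontiguousarray(im),cv2.COLOR_BGR2HSV); m=cv2.inRange(h,(22,120,80),(35,255,255))
n,l,st,c=cv2.connectedComponentsWithStats(m); print([(st[i].tolist(),c[i].round(1).tolist()) for i in range(1,n) if st[i,4]>100])
```

```text
[431.37882956 151.64088225 162.58477422] [-3.13662824e+00  1.50093156e-03  1.61293363e+00] [ 3.38025395e-01  1.54298501e-01 -2.75370525e-01  1.14631363e+00
  1.18757858e-05  1.86668811e+00]
[([628, 30, 12, 49, 215], [636.4, 60.0]), ([308, 132, 24, 136, 3183], [319.6, 198.6])]
```

View pics/w1.png

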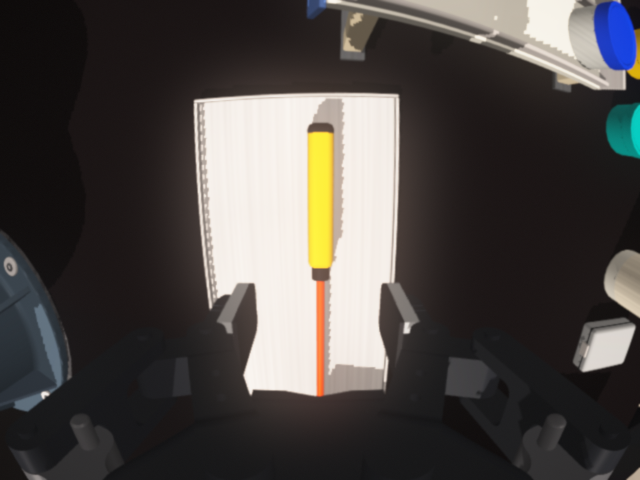

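The wrist view shows the handle centred at u≈320, from (320,124) to (320,280) with black end caps, and the shank continuing toward the fingers. Next I place it in world coordinates.

Run:
```python
from h import *
s=read_state(); a=at("wrist",320,125,26,s);b=at("wrist",320.7,280,26,s);c=at("wrist",320.2,390,16,s); print(a,b,c)
d=b-a; L=np.linalg.norm(d[:2]); print(L, np.arctan2(d[1],d[0])); o=a+(b-a)*75/115; print(o)
plan(o[0],o[1],28.5,np.arctan2(-d[1],-d[0]),.6)
```

```text
[429.2 228.4  26. ] [435.3 105.1  26. ] [440.6 -16.3  16. ]
123.45079991640395 -1.5213637997191116
[433.17826087 147.98695652  26.        ]
[[0.6,-0.03,0.01,0.85,-0.02],[0.6,-0.02,0.0,0.85,-0.01],[0.6,-0.03,0.01,0.85,-0.02],[0.6,-0.03,0.0,0.85,-0.01]]
```

carry_out([
  [0.6,-0.03,0.01,0.85,-0.02],
  [0.6,-0.02,0,0.85,-0.01],
  [0.6,-0.02,0,0.85,-0.02],
  [0.6,0,0,0.8,0],
  [0.6,0,0,0,0],
])

```text
clock: 2.15
eef_pos: [432.1, 149.5, 29.7]
tool_rot: [-3.138, 0.001, 1.619]
contact_force: [0.3, 0.6, 0.3]
opening: 51.5
finger_force: 0.0
```

carry_out([
  [0.1,0,0,0,0],
  [0.1,0,0,0,0],
  [0.1,0,0,0,0],
  [0.1,0,0,0,0],
  [0.1,0,0,0,0],
], newtons=80)

```text
clock: 2.65
eef_pos: [434.1, 149.9, 31.9]
tool_rot: [3.141, -0.0, 1.619]
contact_force: [-0.3, 0.8, 0.1]
opening: 8.2
finger_force: 0.0
```

The jaws closed to 8 mm, which is less than the handle's width, so I check.

Run:
```python
from h import *
s=read_state(); print(s["eef_pos"],s["opening"],s["finger_force"])
w=snapshot("wrist"); t=snapshot("scene")
im=np.hstack([cv2.resize(w[60:480,120:520],(400,420)),cv2.resize(t[170:350,310:480],(397,420))])
cv2.imwrite("pics/w2.png",im[:,:,::-1])
```

```text
[434.08720723 149.91786027  31.92060725] 8.245256465553158 0.0
```

View pics/w2.png

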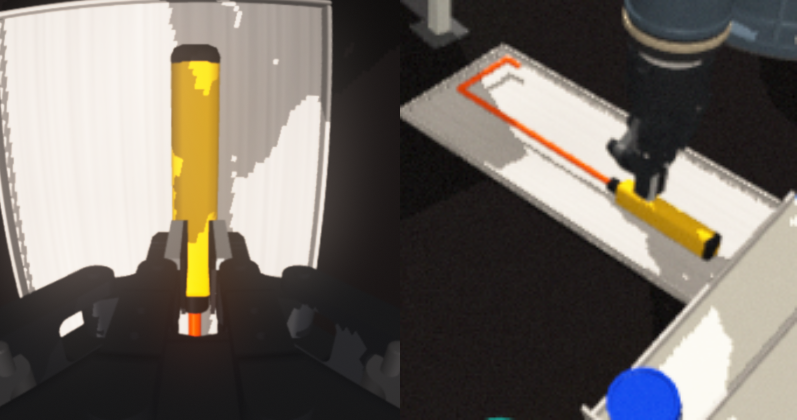

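The fingers lie over the handle's top rather than beside it, since only about 23 px of yellow shows between them. I'll open and look at the pose as it goes lower.

carry_out([
  [0.6,0,0,0,0],
  [0.6,0,0,0,0],
  [0.6,0,0,0,0],
  [0.6,0,0,0,0],
  [0.6,0,0,0,0],
], newtons=40)

```text
clock: 3.25
eef_pos: [433.7, 149.8, 31.3]
tool_rot: [-3.142, -0.0, 1.619]
contact_force: [-0.7, 0.2, 0.3]
opening: 51.0
finger_force: 0.0
```

Run:
```python
from h import *
s=read_state(); print(s["eef_pos"],s["tool_rot"],s["opening"],s["contact_force"])
im=snapshot("wrist"); cv2.imwrite("pics/w3.png",np.ascontiguousarray(im[60:480,120:520,::-1]))
```

```text
[433.67885417 149.79174506  31.29354971] [-3.14154701e+00 -5.43464137e-06  1.61880095e+00] 51.0244772712055 [-0.6943968   0.20972516  0.2743285 ]
```

View pics/w3.png

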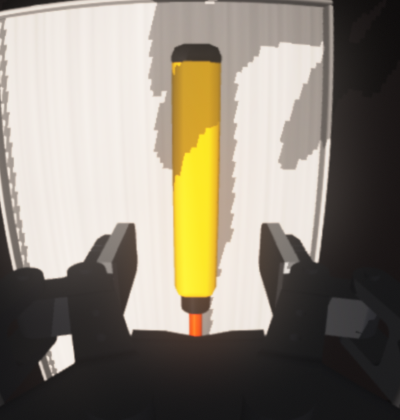

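The tips sit at about row 282. With the handle at its known depth, that puts them some 25 mm higher than I assumed, so I descend in small steps watching the force.

carry_out([
  [0.6,0,0,0.1,0],
  [0.6,0,0,0.1,0],
  [0.6,0,0,0.1,0],
  [0.6,0,0,0,0],
  [0.6,0,0,0,0],
])

```text
clock: 3.8
eef_pos: [433.5, 149.8, 19.1]
tool_rot: [-3.141, 0.0, 1.619]
contact_force: [-0.2, -0.2, -0.3]
opening: 50.9
finger_force: 0.0
```

Run:
```python
from h import *
s=read_state(); print(s["eef_pos"],s["contact_force"],s["torque"],s["effort"])
im=snapshot("scene"); 
cv2.imwrite("pics/w4.png",np.ascontiguousarray(cv2.resize(im[190:320,380:520],(700,600)[:2] if 0 else (646,600),interpolation=cv2.INTER_CUBIC)[:,:,::-1]))
```

```text
[433.54119318 149.76943966  19.14382629] [-0.21958931 -0.17064983 -0.32022802] [0.01427038 0.03145933 0.05564213] [ 1.60764862e-04 -6.53971267e+01  3.92883790e+01 -1.00742262e-01
 -7.12625206e-05  7.05469475e-06]
```

View pics/w4.png

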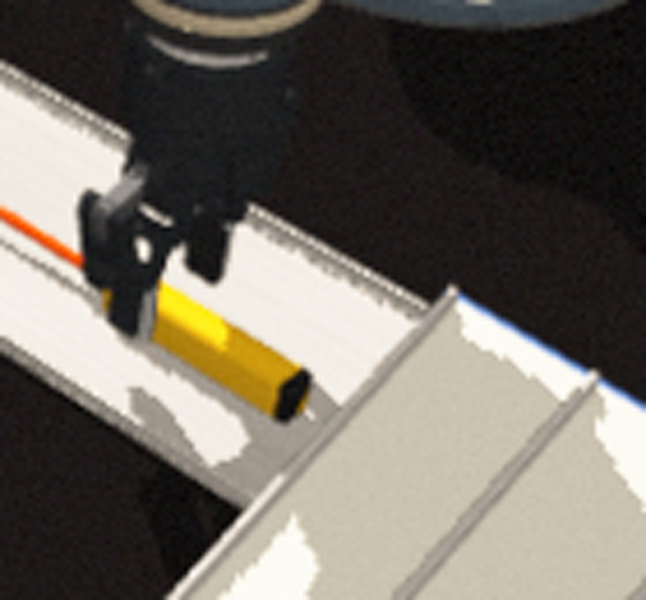

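The near fingertip shows at scene (408,263), beside the handle, with no contact.

Run:
```python
from h import *
for x in (433+26,433+33,433+40):
  print(x,[(z,np.round(proj("scene",[x,150,z]),1)) for z in (0,10,20,30)])
```

```text
459 [(0, array([406.8, 268.8])), (10, array([407.3, 265.7])), (20, array([407.7, 262.5])), (30, array([408.2, 259.3]))]
466 [(0, array([404.7, 270.3])), (10, array([405.2, 267.2])), (20, array([405.6, 264. ])), (30, array([406.1, 260.8]))]
473 [(0, array([402.7, 271.8])), (10, array([403.1, 268.6])), (20, array([403.5, 265.5])), (30, array([404. , 262.3]))]
```

carry_out([
  [0.6,0,0,0.1,0],
  [0.6,0,0,0.1,0],
  [0.6,0,0,0.08,0],
  [0.6,0,0,0,0],
  [0.6,0,0,0,0],
], newtons=60)

```text
clock: 4.35
eef_pos: [433.6, 149.8, 8.0]
tool_rot: [-3.141, 0.0, 1.619]
contact_force: [0.9, -0.2, 0.6]
opening: 51.0
finger_force: 0.0
```

carry_out([
  [0.1,0,0,0,0],
  [0.1,0,0,0,0],
  [0.1,0,0,0,0],
  [0.1,0,0,0,0],
  [0.1,0,0,0,0],
])

```text
clock: 4.85
eef_pos: [433.8, 149.8, 8.4]
tool_rot: [3.141, -0.0, 1.619]
contact_force: [-1.4, -1.4, 6.8]
opening: 18.8
finger_force: 59.5
```

Gripped (18.8 mm, 60 N), so the true fingertips are about 5 mm ahead of the TCP and the axis is about 7.5 mm above it. Now I lift and move to in front of the opening.

carry_out([
  [0.1,0,0,-0.2,0],
  [0.1,0,0,-0.5,0],
  [0.1,0,0,-0.5,0],
  [0.1,0,0,-0.1,0],
  [0.1,0,0,0,0],
])

```text
clock: 5.35
eef_pos: [434.2, 150.0, 60.6]
tool_rot: [3.14, -0.0, 1.619]
contact_force: [0.5, 0.5, -2.4]
opening: 18.7
finger_force: 58.8
```

Run:
```python
from h import *
q=plan(596,60,56,1.5708,.1,10)
```

```text
[[0.1,-0.24,0.39,0.01,0.05],[0.1,-0.25,0.4,0.01,0.04],[0.1,-0.24,0.39,0.01,0.05],[0.1,-0.23,0.4,0.02,0.04],[0.1,-0.24,0.4,0.01,0.05]]
[[0.1,-0.24,0.4,0.01,0.05],[0.1,-0.23,0.4,0.01,0.04],[0.1,-0.23,0.4,0.01,0.05],[0.1,-0.23,0.4,0.01,0.04],[0.1,-0.23,0.4,0.01,0.05]]
```

carry_out([
  [0.1,-0.24,0.39,0.01,0.05],
  [0.1,-0.25,0.4,0.01,0.04],
  [0.1,-0.24,0.39,0.01,0.05],
  [0.1,-0.23,0.4,0.02,0.04],
  [0.1,-0.24,0.4,0.01,0.05],
])

```text
clock: 5.85
eef_pos: [514.6, 104.3, 56.4]
tool_rot: [-3.14, 0.0, 1.595]
contact_force: [0.1, -0.2, -1.2]
opening: 18.7
finger_force: 58.9
```

carry_out([
  [0.1,-0.24,0.4,0.01,0.05],
  [0.1,-0.23,0.4,0.01,0.04],
  [0.1,-0.23,0.4,0.01,0.05],
  [0.1,-0.23,0.4,0.01,0.04],
  [0.1,-0.23,0.4,0.01,0.05],
])

```text
clock: 6.35
eef_pos: [595.3, 59.1, 54.2]
tool_rot: [-3.14, 0.0, 1.57]
contact_force: [0.9, 0.6, -1.2]
opening: 18.0
finger_force: 58.9
```

carry_out([
  [0.1,0,0,0,0],
  [0.1,0,0,0,0],
  [0.1,0,0,0,0],
  [0.1,0,0,0,0],
  [0.1,0,0,0,0],
])

```text
clock: 6.85
eef_pos: [595.0, 59.9, 55.8]
tool_rot: [-3.142, -0.0, 1.571]
contact_force: [0.3, 0.2, -0.9]
opening: 18.5
finger_force: 59.0
```

```bash
cat > see.py <<'E'
from h import *
import sys
from scipy.optimize import least_squares
def tri(pt,ps):
    cs=[ray("top",*pt),ray("scene",*ps)]
    A=np.vstack([np.eye(3)-np.outer(d,d)/(d@d) for o,d in cs]); b=np.hstack([(np.eye(3)-np.outer(d,d)/(d@d))@o for o,d in cs])
    x,r,_,_=np.linalg.lstsq(A,b,rcond=None); return x.round(1),np.sqrt(r).round(1)
E
python3 - <<'E'
from see import *
a=snapshot("top");b=snapshot("scene"); np.save("a.npy",a);np.save("b.npy",b)
cs=[]
for n,im in(("top",a),("scene",b)):
    h=cv2.cvtColor(im,cv2.COLOR_RGB2HSV); m=cv2.inRange(h,(3,120,80),(17,255,255))
    k,l,st,c=cv2.connectedComponentsWithStats(m); print(n,[st[i].tolist() for i in range(1,k) if st[i,4]>15])
u=np.hstack([cv2.resize(a[180:330,300:500],(400,300)),cv2.resize(b[130:280,200:400],(400,300))])
cv2.imwrite("pics/w5.png",np.ascontiguousarray(u[:,:,::-1])); print(read_state()["eef_pos"],read_state()["finger_force"])
E
```

```text
top [[0, 15, 452, 17, 5243], [558, 20, 82, 12, 956], [137, 191, 27, 24, 499], [339, 231, 77, 40, 601]]
scene [[237, 14, 34, 35, 536], [57, 82, 24, 50, 363], [0, 158, 35, 26, 518], [263, 188, 47, 50, 322], [428, 350, 35, 35, 923]]
[595.18334972  59.80922596  55.83312309] 58.98202300071716
```

View pics/w5.png

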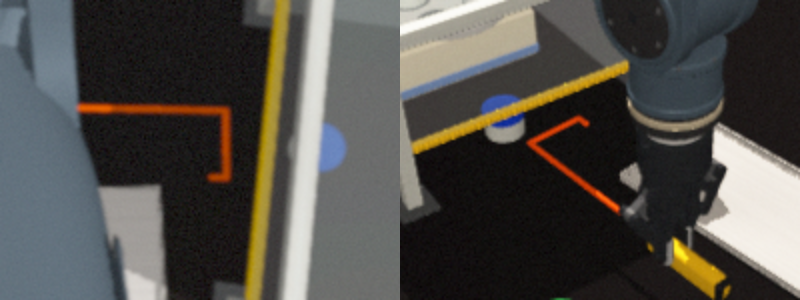

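The hook corner is at top (414,234) / scene (264.5,201.5), and the bar end at top (414.5,269) / scene (291,189.5). The tin is untouched.

Run:
```python
from see import *
print("corner",tri((414,234),(264.5,201.5)),"end",tri((414.5,269),(291,189.5)),"shank",tri((340,232.5),(306,232)))
print("tin",tri((460,254),(251.3,184.5)))
print([np.round(proj(n,[596,-206,63]),1) for n in("top","scene")],[np.round(proj(n,[520,-206,63]),1) for n in("top","scene")])
```

```text
corner (array([ 595.3, -200.4,   62.9]), array([2.7])) end (array([ 515.2, -199.8,   60.4]), array([5.1])) shank (array([596.8, -35.3,  70.7]), array([2.1]))
tin (array([ 556.3, -312.6,   34.9]), array([0.1]))
[array([415.9, 234.3]), array([262.1, 200.4])] [array([416.3, 267.9]), array([286.5, 188.1])]
```

carry_out([
  [0.1,-0.2,0,0.06,0],
  [0.1,-0.3,0,0,0],
  [0.1,-0.3,0,0,0],
  [0.1,-0.3,0,0,0],
  [0.1,-0.3,0,0,0],
])

```text
clock: 7.45
eef_pos: [595.3, 2.2, 53.3]
tool_rot: [3.142, 0.0, 1.57]
contact_force: [-0.3, 0.3, -0.2]
opening: 18.8
finger_force: 59.0
```

carry_out([
  [0.1,-0.3,0,0,0],
  [0.1,-0.3,0,0,0],
  [0.1,-0.3,0,0,0],
  [0.1,-0.3,0,0,0],
  [0.1,-0.3,0,0,0],
])

```text
clock: 7.95
eef_pos: [595.3, -57.4, 53.3]
tool_rot: [-3.142, 0.0, 1.571]
contact_force: [0.8, 0.1, -0.9]
opening: 18.8
finger_force: 59.0
```

carry_out([
  [0.1,-0.3,0,0,0],
  [0.1,-0.3,0,0,0],
  [0.1,-0.3,0,0,0],
  [0.1,-0.1,0,0,0],
  [0.1,0,0,0,0],
])

```text
clock: 8.45
eef_pos: [595.3, -97.0, 53.3]
tool_rot: [3.142, -0.0, 1.57]
contact_force: [-0.5, 0.1, -1.3]
opening: 18.6
finger_force: 59.0
```

Run:
```python
from see import *
a=snapshot("top");b=snapshot("scene")
u=np.hstack([cv2.resize(a[180:330,380:580],(400,300)),cv2.resize(b[130:280,200:400],(400,300))])
cv2.imwrite("pics/w6.png",np.ascontiguousarray(u[:,:,::-1])); print(read_state()["eef_pos"],read_state()["contact_force"])
```

```text
[595.32727424 -96.1731078   53.29660168] [-0.880388    0.50525931 -1.53190769]
```

View pics/w6.png

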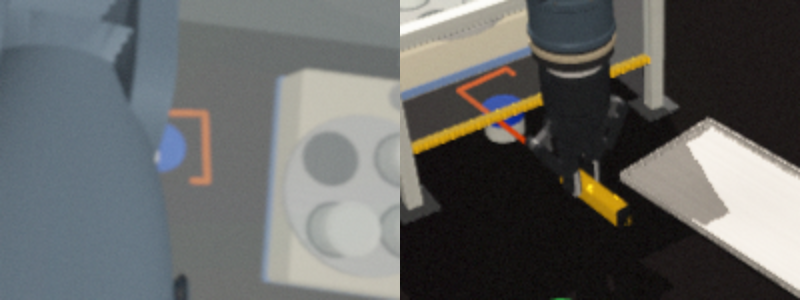

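The hook bar sits behind the tin at top u≈483.5, rows 235–271. The tin's far edge is at u≈473, row 254, centred on the bar. Next I lower and check the position numerically, then draw. All 10 picture views are now used, so from here I measure by code only.

carry_out([
  [0.1,0,0,0.2,0],
  [0.1,0,0,0.3,0],
  [0.1,0,0,0.3,0],
  [0.1,0,0,0.26,0],
  [0.1,0,0,0,0],
])

```text
clock: 9.05
eef_pos: [593.9, -96.1, 8.7]
tool_rot: [-3.138, -0.0, 1.571]
contact_force: [0.1, -0.8, -1.6]
opening: 18.6
finger_force: 58.9
```

carry_out([
  [0.1,0.05,0,0,0],
  [0.1,0.1,0,0,0],
  [0.1,0.1,0,0,0],
  [0.1,0.15,0,0,0],
  [0.1,0.15,0,0,0],
])

```text
clock: 9.55
eef_pos: [595.5, -73.9, 11.2]
tool_rot: [3.141, 0.0, 1.571]
contact_force: [-0.0, -1.0, -1.7]
opening: 18.9
finger_force: 58.9
```

carry_out([
  [0.1,0.2,0,0,0],
  [0.1,0.2,0,0,0],
  [0.1,0.2,0,0,0],
  [0.1,0.2,0,0,0],
  [0.1,0.2,0,0,0],
])

```text
clock: 10.05
eef_pos: [595.3, -33.6, 10.9]
tool_rot: [3.142, 0.0, 1.571]
contact_force: [0.2, 0.1, -1.8]
opening: 18.4
finger_force: 58.9
```

```bash
cat > tin.py <<'E'
from see import *
def blob(n,lo,hi,box,amin=15):
    im=snapshot(n); x0,y0,x1,y1=box; h=cv2.cvtColor(np.ascontiguousarray(im[y0:y1,x0:x1]),cv2.COLOR_RGB2HSV)
    m=cv2.inRange(h,lo,hi); k,l,st,c=cv2.connectedComponentsWithStats(m)
    return [((st[i]+[x0,y0,0,0,0]).tolist(),(c[i]+[x0,y0]).round(1).tolist()) for i in range(1,k) if st[i,4]>amin]
BL=((105,90,50),(130,255,255)); OR=((3,120,80),(17,255,255))
E
python3 - <<'E'
from tin import *
print(read_state()["eef_pos"],read_state()["contact_force"])
for n,box in(("top",(390,200,500,310)),("scene",(215,150,330,260))):
    for nm,c in(("bl",BL),("or",OR)): print(n,nm,blob(n,*c,box))
E
```

```text
[595.3148553  -33.64861499  10.90338857] [ 0.17383475  0.08433267 -1.78404394]
top bl [([437, 241, 10, 25, 176], [441.7, 253.2]), ([425, 243, 6, 18, 66], [427.4, 251.0])]
top or [([406, 236, 26, 5, 109], [419.0, 237.7]), ([439, 236, 8, 5, 30], [442.6, 238.0])]
scene bl [([252, 185, 22, 18, 311], [262.9, 193.8])]
scene or [([243, 194, 40, 35, 185], [261.0, 211.0])]
```

carry_out([
  [0.1,0.2,0,0,0],
  [0.1,0.2,0,0,0],
  [0.1,0.2,0,0,0],
  [0.1,0.2,0,0,0],
  [0.1,0.2,0,0,0],
])

```text
clock: 10.75
eef_pos: [595.3, 6.4, 10.9]
tool_rot: [3.142, 0.0, 1.571]
contact_force: [-0.7, -1.4, -1.9]
opening: 18.7
finger_force: 58.9
```

carry_out([
  [0.1,0.2,0,0,0],
  [0.1,0.2,0,0,0],
  [0.1,0.2,0,0,0],
  [0.1,0.2,0,0,0],
  [0.1,0.2,0,0,0],
])

```text
clock: 11.25
eef_pos: [595.3, 46.3, 10.9]
tool_rot: [3.142, 0.0, 1.571]
contact_force: [0.2, -0.9, -0.9]
opening: 19.0
finger_force: 58.9
```

carry_out([
  [0.1,0.2,0,0,0],
  [0.1,0.2,0,0,0],
  [0.1,0.2,0,0,0],
  [0.1,0.2,0,0,0],
  [0.1,0.2,0,0,0],
])

```text
clock: 11.75
eef_pos: [595.3, 86.3, 10.9]
tool_rot: [-3.142, -0.0, 1.571]
contact_force: [-0.0, -0.5, -1.0]
opening: 18.4
finger_force: 58.9
```

carry_out([
  [0.1,0.2,0,0,0],
  [0.1,0.2,0,0,0],
  [0.1,0.2,0,0,0],
  [0.1,0.15,0,0,0],
  [0.1,0.1,0,0,0],
])

```text
clock: 12.25
eef_pos: [595.3, 120.2, 10.9]
tool_rot: [-3.142, 0.0, 1.571]
contact_force: [-0.3, -0.9, -2.1]
opening: 18.6
finger_force: 58.9
```

carry_out([
  [0.1,0.1,0,0,0],
  [0.1,0.1,0,0,0],
  [0.1,0.05,0,0,0],
  [0.1,0,0,0,0],
  [0.1,0,0,0,0],
])

```text
clock: 12.75
eef_pos: [595.4, 129.6, 10.9]
tool_rot: [-3.142, -0.0, 1.571]
contact_force: [-0.0, 0.3, -1.9]
opening: 18.6
finger_force: 58.9
```

Run:
```python
from tin import *
print(read_state()["eef_pos"],read_state()["contact_force"])
B={}
for n,box in(("top",(310,200,440,310)),("scene",(215,150,390,290))):
    for nm,c in(("bl",BL),("or",OR)): B[n,nm]=blob(n,*c,box); print(n,nm,B[n,nm])
    c=max(B[n,"bl"],key=lambda q:q[0][4])[1]; print(at(n,*c,40))
```

```text
[595.35370062 129.56770874  10.92237353] [-0.01744509  0.32618443 -1.88145887]
top bl [([353, 239, 25, 26, 518], [365.4, 251.5])]
top or [([310, 233, 72, 39, 495], [354.1, 243.2])]
[557.2 -94.7  40. ]
scene bl [([291, 214, 24, 20, 376], [302.8, 223.9])]
scene or [([282, 223, 53, 47, 264], [306.6, 246.7])]
[562.3 -92.   40. ]
```

Tin is out at about (558,-94). Free the hook, lift it, and return to the tray.

Run:
```python
from tin import *
q=plan(434,150,66,1.619,.1,10,[595.4,119.6,66,1.571])
```

```text
[[0.1,0.08,-0.4,-0.0,-0.05],[0.1,0.07,-0.41,-0.0,-0.04],[0.1,0.08,-0.4,-0.0,-0.05],[0.1,0.09,-0.4,-0.0,-0.04],[0.1,0.08,-0.4,-0.0,-0.05]]
[[0.1,0.09,-0.41,-0.0,-0.05],[0.1,0.08,-0.4,-0.0,-0.04],[0.1,0.09,-0.4,-0.0,-0.05],[0.1,0.09,-0.4,-0.0,-0.04],[0.1,0.1,-0.4,-0.0,-0.05]]
```

carry_out([
  [0.1,-0.1,0,0,0],
  [0.1,-0.15,0,0,0],
  [0.1,0,0,-0.2,0],
  [0.1,0,0,-0.5,0],
  [0.1,0,0,-0.68,0],
])

```text
clock: 13.45
eef_pos: [594.5, 119.2, 66.3]
tool_rot: [-3.14, 0.0, 1.57]
contact_force: [-0.4, 0.3, -1.6]
opening: 18.7
finger_force: 58.9
```

carry_out([
  [0.1,0.08,-0.4,0,-0.05],
  [0.1,0.07,-0.41,0,-0.04],
  [0.1,0.08,-0.4,0,-0.05],
  [0.1,0.09,-0.4,0,-0.04],
  [0.1,0.08,-0.4,0,-0.05],
])

```text
clock: 13.95
eef_pos: [514.3, 134.9, 66.8]
tool_rot: [3.141, -0.0, 1.595]
contact_force: [0.1, 0.2, -1.5]
opening: 18.5
finger_force: 59.1
```

carry_out([
  [0.1,0.09,-0.41,0,-0.05],
  [0.1,0.08,-0.4,0,-0.04],
  [0.1,0.09,-0.4,0,-0.05],
  [0.1,0.09,-0.4,0,-0.04],
  [0.1,0.1,-0.4,0,-0.05],
])

```text
clock: 14.45
eef_pos: [433.4, 150.2, 66.8]
tool_rot: [3.141, -0.0, 1.619]
contact_force: [1.0, -0.4, -2.0]
opening: 18.9
finger_force: 59.1
```

carry_out([
  [0.1,0,0,0.4,0],
  [0.1,0,0,0.4,0],
  [0.1,0,0,0.4,0],
  [0.1,0,0,0,0],
  [0.1,0,0,0,0],
])

```text
clock: 14.95
eef_pos: [434.0, 150.1, 18.8]
tool_rot: [3.141, -0.0, 1.619]
contact_force: [0.2, -0.5, -0.8]
opening: 18.8
finger_force: 59.0
```

Run:
```python
from tin import *
print(read_state()["eef_pos"])
for n,box in(("top",(280,290,390,350)),("scene",(320,180,440,280))): print(blob(n,*OR,box))
```

```text
[434.00836417 150.12646297  18.78054476]
[([280, 300, 93, 36, 273], [340.3, 307.2])]
[([333, 191, 67, 55, 281], [360.6, 216.4])]
```

carry_out([
  [0.1,0,0,0.15,0],
  [0.1,0,0,0.1,0],
  [0.1,0,0,0,0],
  [0.6,0,0,0,0],
  [0.6,0,0,0,0],
])

```text
clock: 15.55
eef_pos: [433.9, 150.2, 8.0]
tool_rot: [3.142, -0.0, 1.619]
contact_force: [0.1, -0.4, -0.8]
opening: 46.7
finger_force: 0.0
```

carry_out([
  [0.6,0,0,0,0],
  [0.6,0,0,0,0],
  [0.6,0,0,-0.2,0],
  [0.6,0,0,-0.8,0],
  [0.6,0,0,-0.8,0],
])

```text
clock: 16.05
eef_pos: [433.2, 149.9, 81.2]
tool_rot: [-3.14, 0.0, 1.619]
contact_force: [1.3, 1.0, -0.0]
opening: 51.2
finger_force: 0.0
```

carry_out([
  [1,0,0,-0.8,0],
  [1,0,0,-0.8,0],
  [1,0,0,-0.3,0],
  [1,0,0,0,0],
  [1,0,0,0,0],
])

```text
clock: 16.55
eef_pos: [433.5, 150.0, 155.4]
tool_rot: [-3.141, 0.0, 1.619]
contact_force: [-0.8, 0.2, 0.4]
opening: 85.2
finger_force: 0.0
```

Run:
```python
from tin import *
s=read_state(); print(s["eef_pos"],s["tool_rot"],s["qpos"])
for n,box in(("top",(280,290,390,350)),("scene",(320,180,440,280))): print(blob(n,*OR,box))
for n,box in(("top",(310,200,440,290)),("scene",(215,150,390,290))):
    b=blob(n,*BL,box); print(b,[at(n,*q[1],40) for q in b])
# tin approach, closing along world y: yaw 0 or pi
q=plan(558,-40,150,np.pi,1)
```

```text
[433.51442506 150.03850603 155.39455021] [-3.14093597e+00  1.81925676e-04  1.61878291e+00] [ 3.33187435e-01  1.57142709e-01 -2.90677814e-01  1.12365715e+00
  1.01815063e-05  1.85599723e+00]
[([280, 300, 93, 35, 289], [336.4, 306.2])]
[([333, 194, 67, 56, 281], [360.8, 220.4])]
[([353, 238, 27, 27, 564], [366.2, 251.1])] [array([558.2, -96.6,  40. ])]
[([291, 214, 24, 20, 380], [302.8, 223.8])] [array([562.1, -92.3,  40. ])]
[[1,-0.33,0.19,0.01,-0.97],[1,-0.34,0.16,0.01,-0.97],[1,-0.36,0.12,0.01,-0.97],[1,-0.37,0.09,0.0,-0.97],[1,-0.37,0.05,0.01,-0.97]]
[[1,-0.38,0.01,0.01,-0.97],[1,-0.38,-0.03,0.01,-0.97],[1,-0.37,-0.07,0.01,-0.97],[1,-0.37,-0.1,0.01,-0.96],[1,-0.35,-0.14,0.0,-0.97]]
[[1,-0.33,-0.18,0.01,-0.97],[1,-0.32,-0.21,0.01,-0.97],[1,-0.29,-0.24,0.01,-0.97],[1,-0.27,-0.27,0.01,-0.97],[1,-0.24,-0.29,0.01,-0.97]]
```

Run:
```python
from tin import *
q=plan(559,-95,150,np.pi,1)
```

```text
[[1,-0.42,0.19,0.01,-0.97],[1,-0.43,0.15,0.01,-0.97],[1,-0.45,0.1,0.01,-0.97],[1,-0.46,0.05,0.0,-0.97],[1,-0.45,0.01,0.01,-0.97]]
[[1,-0.46,-0.03,0.01,-0.97],[1,-0.45,-0.09,0.01,-0.97],[1,-0.44,-0.13,0.01,-0.97],[1,-0.43,-0.17,0.01,-0.96],[1,-0.4,-0.22,0.0,-0.97]]
[[1,-0.39,-0.25,0.01,-0.97],[1,-0.35,-0.29,0.01,-0.97],[1,-0.32,-0.33,0.01,-0.97],[1,-0.29,-0.36,0.01,-0.97],[1,-0.25,-0.38,0.01,-0.97]]
```

carry_out([
  [1,-0.42,0.19,0.01,-0.97],
  [1,-0.43,0.15,0.01,-0.97],
  [1,-0.45,0.1,0.01,-0.97],
  [1,-0.46,0.05,0,-0.97],
  [1,-0.45,0.01,0.01,-0.97],
])

```text
clock: 17.25
eef_pos: [475.5, 67.8, 153.8]
tool_rot: [-3.14, -0.0, 2.131]
contact_force: [0.7, -0.4, -0.9]
opening: 85.5
finger_force: 0.0
```

carry_out([
  [1,-0.46,-0.03,0.01,-0.97],
  [1,-0.45,-0.09,0.01,-0.97],
  [1,-0.44,-0.13,0.01,-0.97],
  [1,-0.43,-0.17,0.01,-0.96],
  [1,-0.4,-0.22,0,-0.97],
])

```text
clock: 17.75
eef_pos: [517.3, -13.9, 152.0]
tool_rot: [-3.141, -0.001, 2.638]
contact_force: [-0.5, -0.3, -0.5]
opening: 85.2
finger_force: 0.0
```

carry_out([
  [1,-0.39,-0.25,0.01,-0.97],
  [1,-0.35,-0.29,0.01,-0.97],
  [1,-0.32,-0.33,0.01,-0.97],
  [1,-0.29,-0.36,0.01,-0.97],
  [1,-0.25,-0.38,0.01,-0.97],
])

```text
clock: 18.25
eef_pos: [559.5, -95.4, 150.0]
tool_rot: [3.141, -0.001, -3.138]
contact_force: [1.0, -0.1, 0.4]
opening: 85.5
finger_force: 0.0
```

carry_out([
  [1,0,0,0,0],
  [1,0,0,0,0],
  [1,0,0,0,0],
  [1,0,0,0,0],
  [1,0,0,0,0],
])

```text
clock: 18.75
eef_pos: [559.4, -94.3, 151.0]
tool_rot: [3.142, 0.0, 3.141]
contact_force: [-0.6, 0.7, -0.3]
opening: 85.8
finger_force: 0.0
```

Run:
```python
from tin import *
s=read_state(); print(s["eef_pos"],s["tool_rot"])
for q in blob("wrist",*BL,(0,0,640,480),100): print(q,at("wrist",*q[1],40,s))
```

```text
[559.44685436 -94.25536826 150.9822527 ] [3.14156301e+00 5.24668344e-05 3.14144353e+00]
([274, 192, 80, 79, 4927], [313.2, 230.7]) [556.3 -98.2  40. ]
```

The lid measures 80 px across, as expected for 56 mm, with its centre at about (556.5,-98). I descend so the tips are about 12 mm above the bench and grip.

carry_out([
  [1,0.06,-0.07,0.8,0],
  [1,0,0,0.9,0],
  [1,0,0,0.9,0],
  [1,0,0,0.6,0],
  [1,0,0,0.26,0],
])

```text
clock: 19.3
eef_pos: [555.7, -97.1, 10.4]
tool_rot: [3.141, -0.003, 3.141]
contact_force: [-0.2, -0.7, 0.8]
opening: 85.7
finger_force: 0.0
```

carry_out([
  [1,0,0,0,0],
  [0.5,0,0,0,0],
  [0.5,0,0,0,0],
  [0.5,0,0,0,0],
  [0.5,0,0,0,0],
], newtons=40)

```text
clock: 19.8
eef_pos: [558.2, -97.6, 14.2]
tool_rot: [-3.141, 0.003, 3.141]
contact_force: [-2.1, 0.5, 10.0]
opening: 54.8
finger_force: 40.5
```

Gripped (54.8 mm, 40 N). Lift and check that the tin came along.

carry_out([
  [0.5,0,0,-0.2,0],
  [0.5,0,0,-0.6,0],
  [0.5,0,0,-0.9,0],
  [0.5,0,0,-1,0],
  [0.5,0,0,-1,0],
])

```text
clock: 20.3
eef_pos: [557.0, -97.5, 163.1]
tool_rot: [-3.141, 0.001, 3.141]
contact_force: [1.4, -0.8, -0.9]
opening: 54.6
finger_force: 42.6
```

carry_out([
  [0.5,0,0,-0.8,0],
  [0.5,0,0,-0.2,0],
  [0.5,0,0,0,0],
  [0.5,0,0,0,0],
  [0.5,0,0,0,0],
])

```text
clock: 20.8
eef_pos: [556.5, -97.4, 199.1]
tool_rot: [3.141, -0.002, 3.141]
contact_force: [0.1, -0.5, -1.3]
opening: 54.7
finger_force: 42.7
```

Run:
```python
from tin import *
s=read_state(); print(s["eef_pos"],s["finger_force"],s["opening"])
b=blob("wrist",*BL,(0,0,640,480),100)
for q in b: 
  T=camera_info("wrist")["tool_from_camera"]; print(q,"tool-frame lid at z:",[at("wrist",*q[1],s["eef_pos"][2]+h,s)-s["eef_pos"] for h in(20,28)])
plan(500,325,198,np.pi,.5)
```

```text
[556.45603441 -97.41662349 199.12681263] 42.6569527387619 54.700170078194084
([241, 246, 167, 144, 17907], [320.2, 317.0]) tool-frame lid at z: [array([-2.65603441,  0.11662349, 19.97318737]), array([-6.75603441e+00,  1.66234904e-02,  2.79731874e+01])]
[[0.5,0.12,0.88,0.0,-0.0],[0.5,0.12,0.88,0.01,-0.0],[0.5,0.11,0.88,-0.0,-0.0],[0.5,0.12,0.88,0.0,-0.0],[0.5,0.12,0.88,0.0,-0.0]]
[[0.5,0.12,0.88,0.01,-0.0],[0.5,0.12,0.88,-0.0,-0.0],[0.5,0.11,0.88,0.0,-0.0],[0.5,0.12,0.88,0.0,-0.0],[0.5,0.12,0.88,0.01,-0.0]]
[[0.5,0.12,0.88,-0.0,-0.0],[0.5,0.11,0.88,0.0,-0.0]]
```

carry_out([
  [0.5,0.06,0.5,0,0],
  [0.5,0.12,0.88,0,0],
  [0.5,0.12,0.88,0,0],
  [0.5,0.12,0.88,0,0],
  [0.5,0.12,0.88,0,0],
])

```text
clock: 21.35
eef_pos: [534.8, 64.5, 199.7]
tool_rot: [-3.141, -0.001, 3.141]
contact_force: [0.5, -0.7, -1.5]
opening: 54.7
finger_force: 42.7
```

carry_out([
  [0.5,0.12,0.88,0,0],
  [0.5,0.12,0.88,0,0],
  [0.5,0.12,0.88,0,0],
  [0.5,0.12,0.88,0,0],
  [0.5,0.12,0.88,0,0],
])

```text
clock: 21.85
eef_pos: [510.9, 240.6, 199.6]
tool_rot: [-3.141, -0.001, 3.141]
contact_force: [0.4, 0.7, -0.3]
opening: 54.8
finger_force: 42.7
```

carry_out([
  [0.5,0.12,0.88,0,0],
  [0.5,0.12,0.6,0,0],
  [0.5,0.12,0.5,0,0],
  [0.5,0,0,0,0],
  [0.5,0,0,0,0],
])

```text
clock: 22.35
eef_pos: [496.8, 318.4, 199.7]
tool_rot: [-3.141, -0.001, -3.141]
contact_force: [0.5, -0.2, -1.6]
opening: 54.7
finger_force: 42.7
```

Run:
```python
from tin import *
s=read_state(); print(s["eef_pos"],s["tool_rot"][2],s["finger_force"])
for nm,c in(("bl",BL),("or",OR)):
  for q in blob("wrist",*c,(0,0,640,480),100): print(nm,q,at("wrist",*q[1],87,s))
im=snapshot("wrist"); cv2.imwrite("pics/w7.png",np.ascontiguousarray(im[:,:,::-1]))
g=cv2.cvtColor(im,cv2.COLOR_RGB2GRAY)
for r in(40,80,120,160): print(r,[int(x) for x in g[r,100:620:6]])
```

```text
[496.84172574 318.3775542  199.65983941] -3.1409635299413345 42.730098366737366
bl ([562, 0, 78, 97, 1029], [583.4, 55.6]) [343.1 536.6  87. ]
bl ([261, 121, 241, 22, 3356], [378.5, 129.9]) [422.2 359.3  87. ]
bl ([242, 246, 153, 151, 17375], [317.5, 319.4]) [564.7 317.5  87. ]
or ([0, 154, 100, 25, 639], [50.2, 165.6]) [437.2  94.5  87. ]
or ([376, 378, 20, 21, 200], [386.3, 387.2]) [633.4 377.2  87. ]
40 [23, 24, 25, 26, 27, 28, 30, 31, 32, 33, 35, 84, 174, 202, 158, 118, 168, 194, 152, 164, 205, 197, 230, 233, 110, 35, 36, 34, 33, 31, 29, 28, 26, 25, 23, 22, 22, 22, 21, 21, 21, 21, 20, 20, 20, 20, 20, 21, 20, 20, 21, 20, 20, 20, 20, 20, 20, 19, 20, 20, 20, 19, 20, 20, 20, 19, 20, 20, 21, 22, 21, 23, 24, 26, 26, 28, 30, 31, 32, 91, 176, 246, 245, 245, 190, 168, 174]
80 [236, 234, 236, 237, 235, 236, 237, 236, 234, 235, 236, 235, 235, 235, 233, 231, 230, 231, 231, 231, 231, 231, 232, 233, 169, 48, 45, 46, 43, 40, 38, 35, 33, 31, 30, 29, 28, 28, 28, 27, 27, 27, 27, 27, 27, 28, 27, 28, 27, 27, 27, 27, 26, 26, 27, 27, 26, 27, 25, 26, 25, 26, 25, 24, 25, 24, 25, 23, 23, 23, 23, 24, 25, 
[... 155 characters left out ...]
, 234, 233, 232, 232, 232, 231, 224, 62, 53, 53, 53, 51, 51, 53, 57, 59, 62, 67, 69, 69, 76, 76, 73, 78, 74, 70, 69, 68, 65, 63, 58, 56, 54, 53, 50, 50, 50, 51, 50, 49, 48, 48, 47, 46, 45, 43, 42, 41, 38, 36, 34, 32, 32, 29, 28, 27, 27, 26, 26, 28, 29, 29, 29, 30, 26, 27, 26, 26, 27]
160 [73, 64, 207, 199, 190, 179, 167, 151, 145, 155, 157, 158, 158, 157, 156, 157, 158, 159, 166, 163, 162, 191, 163, 199, 226, 131, 57, 61, 164, 206, 176, 178, 178, 240, 240, 240, 240, 240, 240, 241, 241, 241, 241, 241, 242, 242, 242, 242, 196, 185, 187, 236, 243, 243, 243, 244, 244, 244, 244, 244, 244, 244, 244, 244, 244, 155, 215, 52, 47, 44, 39, 37, 33, 31, 28, 26, 25, 24, 24, 22, 16, 15, 16, 15, 15, 15, 16]
```

The wrist sees the deck's blue upper edge (row ~130, cols 261–502) and the three rails. I take finer rail profiles for the lane centre.

Run:
```python
from tin import *
s=read_state()
g=cv2.cvtColor(cv2.imread("pics/w7.png"),cv2.COLOR_BGR2GRAY)
cx0,sl,ct=552,np.tan(np.radians(20)),np.cos(np.radians(20))
def onplane(u,v,h): # floor plane raised h (normal)
    o,d=ray("wrist",u,v,s); n=np.array([sl*ct,0,ct]); p0=np.array([cx0,0,82]); t=((p0-o)@n+h)/(d@n); return o+d*t
for r in (150,160,172,185,200,215):
    row=g[r].astype(int); dd=np.abs(np.diff(row)); out=[]
    u=0
    for u in range(230,540):
        if dd[u]>18 and dd[u]>=dd[u-1] and dd[u]>dd[u+1]: 
            p0=onplane(u+.5,r,0);p=onplane(u+.5,r,10); out.append((u,int(row[u-2]),int(row[u+3]),round(p0[1]),round(p[1])))
    print(r,p.round()[[0,2]],out)
```

```text
150 [432. 136.] [(246, 157, 135, 274, 277), (248, 184, 90, 276, 278), (250, 189, 58, 277, 279), (266, 60, 217, 287, 288), (274, 211, 139, 291, 293), (277, 156, 177, 293, 294), (385, 241, 179, 357, 355), (388, 181, 219, 359, 357), (394, 221, 185, 363, 360), (406, 187, 242, 370, 367), (489, 244, 153, 425, 420), (496, 155, 219, 430, 424), (501, 219, 47, 433, 428)]
160 [438. 134.] [(233, 168, 221, 266, 268), (249, 228, 84, 276, 278), (251, 179, 59, 277, 279), (267, 61, 219, 287, 288), (275, 211, 147, 292, 293), (278, 144, 178, 293, 295), (295, 179, 240, 304, 304), (384, 242, 178, 357, 355), (393, 222, 187, 363, 360), (404, 188, 237, 369, 367), (487, 244, 155, 425, 420), (494, 158, 219, 430, 424), (499, 219, 52, 434, 428)]
172 [446. 131.] [(250, 231, 85, 276, 278), (268, 61, 217, 287, 288), (276, 212, 152, 292, 293), (278, 177, 178, 293, 294), (295, 179, 240, 303, 304), (383, 242, 180, 357, 355), (386, 195, 220, 359, 357), (392, 222, 188, 363, 360), (407, 201, 243, 372, 370), (484, 245, 158, 425, 419), (491, 159, 219, 430, 424), (496, 219, 56, 433, 428)]
185 [454. 128.] [(251, 228, 90, 27
[... 278 characters left out ...]
494, 218, 55, 434, 429)]
200 [465. 124.] [(252, 212, 91, 275, 277), (255, 144, 54, 277, 279), (271, 59, 212, 287, 289), (278, 210, 149, 292, 293), (281, 143, 178, 294, 295), (297, 189, 239, 304, 305), (381, 242, 188, 358, 356), (384, 189, 221, 359, 357), (389, 221, 188, 363, 361), (401, 191, 243, 371, 368), (478, 245, 160, 425, 420), (485, 163, 219, 430, 425), (490, 219, 57, 434, 428)]
215 [475. 121.] [(272, 55, 218, 287, 289), (279, 210, 146, 292, 293), (282, 151, 178, 294, 295), (295, 179, 238, 302, 303), (380, 242, 200, 358, 356), (382, 212, 219, 359, 357), (388, 222, 189, 363, 361), (400, 189, 243, 371, 369), (475, 244, 161, 425, 420), (481, 162, 219, 430, 425), (486, 219, 58, 434, 428)]
```

Rail tops lie at y≈290.7, 358.7 and 426, a spacing of 68 as given, so the blue tin's lane centre is y≈325. I move to x≈505 and come down to just above the floor.

carry_out([
  [0.5,-0.2,0.17,0.2,0],
  [0.5,0,0,0.6,0],
  [0.5,0,0,0.6,0],
  [0.5,0,0,0.3,0],
  [0.5,0,0,0,0],
], newtons=25)

```text
clock: 23.0
eef_pos: [504.7, 324.6, 130.7]
tool_rot: [-3.14, -0.003, 3.141]
contact_force: [-0.4, 0.3, -0.1]
opening: 54.5
finger_force: 42.7
```

carry_out([
  [0.5,0,0,0,0],
  [0.5,0,0,0,0],
  [0.5,0,0,0,0],
  [0.5,0,0,0,0],
  [0.5,0,0,0,0],
])

```text
clock: 23.5
eef_pos: [505.4, 325.4, 132.8]
tool_rot: [3.141, 0.0, 3.142]
contact_force: [-0.2, 0.1, -1.1]
opening: 54.9
finger_force: 42.7
```

carry_out([
  [0.5,0,0,0.06,0],
  [0.5,0,0,0.06,0],
  [0.5,0,0,0.06,0],
  [0.5,0,0,0,0],
  [0.5,0,0,0,0],
])

```text
clock: 24.0
eef_pos: [505.2, 325.2, 125.2]
tool_rot: [-3.141, -0.0, 3.141]
contact_force: [0.8, -0.3, -1.3]
opening: 55.2
finger_force: 42.7
```

carry_out([
  [0.5,0,0,0.05,0],
  [0.5,0,0,0.05,0],
  [0.5,0,0,0,0],
  [0.5,0,0,0,0],
  [0.5,0,0,0,0],
])

```text
clock: 24.5
eef_pos: [506.0, 325.5, 122.1]
tool_rot: [3.141, 0.002, 3.141]
contact_force: [1.4, -1.1, 7.1]
opening: 54.7
finger_force: 43.8
```

Contact is at z≈122, as predicted. I press a little so the tin pivots flat in the pads.

carry_out([
  [0.5,0,0,0.04,0],
  [0.5,0,0,0.04,0],
  [0.5,0,0,0,0],
  [0.5,0,0,0,0],
  [0.5,0,0,0,0],
])

```text
clock: 25.0
eef_pos: [507.3, 325.9, 120.2]
tool_rot: [3.14, 0.005, 3.141]
contact_force: [5.3, -1.7, 16.6]
opening: 54.7
finger_force: 45.2
```

carry_out([
  [0.5,0,0,-0.05,0],
  [0.5,0,0,0,0],
  [0.66,0,0,0,0],
  [0.67,0,0,0,0],
  [0.68,0,0,0,0],
])

```text
clock: 25.5
eef_pos: [504.9, 325.1, 119.7]
tool_rot: [-3.141, -0.001, 3.141]
contact_force: [-0.1, 0.9, -0.9]
opening: 57.9
finger_force: 0.0
```

carry_out([
  [0.72,0,0,0,0],
  [0.8,0,0,0,0],
  [0.85,0,0,0,0],
  [0.85,0,0,0,0],
  [0.85,0,0,0,0],
])

```text
clock: 26.0
eef_pos: [505.2, 325.3, 120.1]
tool_rot: [3.142, -0.0, 3.141]
contact_force: [-0.1, -0.2, 0.6]
opening: 72.7
finger_force: 0.0
```

Run:
```python
from tin import *
print(read_state()["eef_pos"],read_state()["opening"])
for n,box in(("top",(120,180,210,310)),("scene",(380,230,560,410))):
  for c in(BL,OR): print(n,blob(n,*c,box,40))
s=read_state(); print([q for q in blob("wrist",*BL,(0,0,640,480),100)])
```

```text
[505.24743629 325.26527451 120.09390964] 72.73289440684755
top [([166, 190, 27, 47, 960], [179.2, 213.3]), ([139, 305, 53, 5, 211], [165.6, 307.4])]
top [([137, 190, 27, 25, 504], [150.2, 202.3])]
scene [([398, 303, 51, 57, 1642], [422.9, 331.1])]
scene [([380, 235, 20, 15, 60], [389.3, 242.1]), ([428, 350, 35, 35, 930], [444.9, 367.4])]
[([608, 0, 32, 82, 931], [623.3, 41.2]), ([213, 92, 356, 37, 6679], [386.0, 105.4])]
```

The two blue lids now sit next to each other, and the orange is unmoved. Retreat upward and verify.

carry_out([
  [0.85,0,0,-0.3,0],
  [0.85,0,0,-0.8,0],
  [0.85,0,0,-1,0],
  [0.85,0.5,-0.5,-0.8,0],
  [0.85,0.5,-0.8,-0.5,0],
])

```text
clock: 26.75
eef_pos: [465.3, 274.0, 259.0]
tool_rot: [3.14, 0.003, -3.14]
contact_force: [0.9, -0.8, 0.5]
opening: 72.7
finger_force: 0.0
```

carry_out([
  [0.85,0.5,-0.8,0,0],
  [0.85,0.3,-0.5,0,0],
  [0.85,0,0,0,0],
  [0.85,0,0,0,0],
  [0.85,0,0,0,0],
])

```text
clock: 27.25
eef_pos: [433.6, 221.8, 256.4]
tool_rot: [3.141, 0.0, -3.141]
contact_force: [-0.2, 0.2, 0.6]
opening: 72.7
finger_force: 0.0
```

Run:
```python
from tin import *
print(read_state()["eef_pos"],read_state()["contact_force"])
for n,box in(("top",(120,180,210,290)),("scene",(380,230,560,410))):
  x0,y0,x1,y1=box
  h=cv2.cvtColor(np.ascontiguousarray(snapshot(n)[y0:y1,x0:x1]),cv2.COLOR_RGB2HSV); m=cv2.inRange(h,*BL)
  ys,xs=np.nonzero(m); P=np.float32(np.c_[xs+x0,ys+y0]); _,_,c=cv2.kmeans(P,2,None,(3,50,.1),5,cv2.KMEANS_PP_CENTERS)
  c=c[np.argsort(c[:,1])]; hz={0:87,1:106}
  w=c if n=="top" else c[::-1]; a=at(n,*map(float,w[0]),87);b=at(n,*map(float,w[1]),106); print(n,len(P),c.round(1).tolist(),a,b,np.linalg.norm(a-b))
  print(blob(n,*OR,box,40))
for n,box in(("top",(280,290,390,350)),("scene",(320,180,440,280))): print("rod",blob(n,*OR,box))
print("cap",blob("top",(50,120,60),(80,255,255),(255,120,300,180)))
```

```text
[433.64569322 221.8405058  256.42665486] [-0.2151237   0.20715872  0.61869997]
top 964 [[180.3000030517578, 201.89999389648438], [178.10000610351562, 224.5]] [656.3 327.3  87. ] [601.4 322.9 106. ] 58.261222094974954
[([137, 190, 27, 25, 507], [150.2, 202.3])]
scene 1743 [[518.5, 277.70001220703125], [422.8999938964844, 331.1000061035156]] [627.7 325.4  87. ] [405.  372.3 106. ] 228.37666255552475
[([380, 235, 20, 15, 61], [389.2, 242.1]), ([428, 350, 35, 35, 933], [444.9, 367.4])]
rod [([280, 300, 93, 35, 288], [336.9, 306.3])]
rod [([333, 194, 67, 56, 282], [360.7, 220.3])]
cap [([265, 132, 26, 25, 484], [277.3, 143.9])]
```

```bash
python3 -c "
from workcell import *
print(finish_job())"
```

```text
the job is handed in; nothing more can be done
None
```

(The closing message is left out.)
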